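# Reverse a run of core plugs into the lab tray

## Task

Move the four rock core plugs from the grey field rack into the white lab tray in reverse order, one to each compartment: the plug that starts nearest the field rack's blue end goes into the tray compartment farthest from the tray's blue end, and so on down the row, so the one that starts farthest from the rack's blue end finishes next to the tray's blue end. Stand each plug upright on its compartment's floor, setting it down rather than dropping it, and never knock a plug over.

Things in the scene. Friction and masses are not known exactly. Their poses are not given: they have to be found in the camera images.
- shale: loose core plug of near-black shale: upright cylinder 38 mm across, 70 mm tall, about 0.2 kg; origin at the centre of its underside, z along its axis. Starts standing in one compartment of the grey field rack (fixed; a row of four compartments 61 mm apart, each 56 x 56 mm inside, floor 5 mm and wall tops 18 mm above the bench).
- limestone: loose core plug of cream limestone: upright cylinder 38 mm across, 70 mm tall, about 0.2 kg; origin at the centre of its underside, z along its axis. Starts standing in one compartment of the grey field rack (fixed; a row of four compartments 61 mm apart, each 56 x 56 mm inside, floor 5 mm and wall tops 18 mm above the bench).
- sandstone: loose core plug of brick-red sandstone: upright cylinder 38 mm across, 70 mm tall, about 0.2 kg; origin at the centre of its underside, z along its axis. Starts standing in one compartment of the grey field rack (fixed; a row of four compartments 61 mm apart, each 56 x 56 mm inside, floor 5 mm and wall tops 18 mm above the bench).
- greenstone: loose core plug of green rock: upright cylinder 38 mm across, 70 mm tall, about 0.2 kg; origin at the centre of its underside, z along its axis. Starts standing in one compartment of the grey field rack (fixed; a row of four compartments 61 mm apart, each 56 x 56 mm inside, floor 5 mm and wall tops 18 mm above the bench).
- shale_tag: flat tag coloured like the shale plug, 30 x 22 x 6 mm, fixed on the field rack's side ledge 50 mm to one side of where that plug started (square to the row); its top is 24 mm above the bench. Origin at the centre of its underside. It stays there and so keeps a record of the starting order.
- limestone_tag: flat tag coloured like the limestone plug, 30 x 22 x 6 mm, fixed on the field rack's side ledge 50 mm to one side of where that plug started (square to the row); its top is 24 mm above the bench. Origin at the centre of its underside. It stays there and so keeps a record of the starting order.
- sandstone_tag: flat tag coloured like the sandstone plug, 30 x 22 x 6 mm, fixed on the field rack's side ledge 50 mm to one side of where that plug started (square to the row); its top is 24 mm above the bench. Origin at the centre of its underside. It stays there and so keeps a record of the starting order.
- greenstone_tag: flat tag coloured like the greenstone plug, 30 x 22 x 6 mm, fixed on the field rack's side ledge 50 mm to one side of where that plug started (square to the row); its top is 24 mm above the bench. Origin at the centre of its underside. It stays there and so keeps a record of the starting order.
- blue_flag: blue block 26 x 30 x 14 mm fixed on the field rack's ledge, in line with the four tags and 48 mm beyond the end one; it marks the rack's blue end, which may be either end of the row. (A grey block of the same size stands at the other end.) Origin at the centre of its underside; its top is 32 mm above the bench.
- lab_tray: white lab tray, fixed, 249 x 66 mm and 18 mm high, with a row of four open compartments along its own x axis and a blue block (32 x 66 x 18 mm) joined on at its +x end, the tray's blue end. Origin at the centre of the underside of the white part, z up. Compartments are 56 x 56 mm inside, centres at x = +91.5, +30.5, -30.5, -91.5 mm (first is next to the blue end), y = 0; floor 5 mm, wall tops 18 mm above the bench.
Not all that is in view belongs to the job. What is shaped like the shale but purple or yellow is not meant.

How it is judged:
By the outcome, as a careful person would: the job done as asked, in the order asked, and still so for the second after the job is handed in, with the robot touching nothing.
It also fails if it takes over 112 s, if anything falls off the work surface, if the arm or the gripper's body presses on something with over 40 N, if the wrist force passes 120 N, or if a joint passes its speed limit or range.

## Robot

A 7-joint arm with a two-finger parallel gripper is mounted at the origin on the work surface. World frame = base frame: x ahead of the robot, y to its left, z up, the work surface at z = 0. Lengths are in m, angles in rad, forces in N, time in s.
With the tool pointing down it reaches from about 0.4 to 0.875 m from the base axis. Payload 19.3 kg.
Tool frame: the origin (TCP) lies at the very end of the fingers, on their centre line; the grasp point (between the pads) lies 19 mm behind it; z points along the fingers, y is the direction in which the jaws open and shut (so a half turn about z gives the same grasp; the last joint's range is limited). The gripper opens to 85 mm and grips with 20 to 120 N. Pads are 22 mm wide; open, the fingers measure 114 mm over their backs; the gripper's body (76 mm by 85 mm) begins 54 mm behind the grasp point. The pads swing forward as they close: fully open they stand 13 mm farther back than shut.
Start: joints at [-1.389, 0.521, -0.036, 1.599, 0.021, 1.021, -0.113], TCP at [0.156, 0.605, 0.231] pointing down, gripper open.
Joint ranges: [-2.91, 2.91], [-0.3, 2.13], [-1.5, 1.42], [0.17, 2.43], [-1.26, 4.41], [0.16, 1.93], [-2.52, 2.52]. Speed limits (rad/s): [1.89, 1.89, 2.39, 2.39, 3.01, 3.01, 3.01].

## Interface

Orientations are given as [roll, pitch, yaw] about the fixed x, y, z axes, in that order (R = Rz(yaw) Ry(pitch) Rx(roll)).
In Python, from workcell import bot, vision, job_done gives the robot as it stands.
- The arm moves only by the tool arm_command, never from a script. Its arguments are lists of equal length, an entry for each row: "gripper": the finger opening in cm, from 0 to 8.54; "slide": the shift along the tool's x, y, z in cm, a list of three; "turn": the turn, a rotation vector about the tool's x, y, z in degrees, a list of three. A call has 1 to 5 rows; each row is the pose to reach, as a shift and turn from the pose commanded when the call began, along the tool's axes at that moment; what a row does not reach only later rows make up. A row lasts 1/8 s, in which the tool goes at most 62.5 mm and 10.7 degrees, less where a joint would pass 70% of its speed; a pose out of reach is approached as far as the arm can. A call with a gripper value outside its range is refused whole. The fingers move at their own pace and stop on an object; "force" is the grip in N (left out, the last holds). Time passes only in rows, so rows that repeat a pose let the fingers close. It gives the time, the measured TCP pose, the force and the opening at its end, in the units of the state.
- bot.observe(): the state, without advancing time (a new reading comes with each control period).
- vision.grab_frame(name): name is "scene" or "side" or "wrist"; returns the picture (480x640x3 uint8, blue, green, red); there is no depth.
- vision.camera_model(name): a dict with "mtx" (3x3 intrinsics, pixels), "T" (4x4, takes a point from camera to world coordinates). Camera axes: x right, y down, z forward; pixel columns grow to the right and rows downward; lengths in m; the calibration is good to about 2 mm. A picture is of the moment at which its call begins: read the wrist's pose just before it. camera_model takes no time and is no camera call; for the wrist camera it gives the pose at the moment of the call.
- job_done(): hands the job in, once; it reports no verdict.
The state is a dict: "clock": time; "qpos": joint angles; "qd": joint speeds; "joint_efforts": joint torques, N m; "position": TCP position; "tool_rot": TCP orientation; "force": force on the tool from outside, world axes, zero at the start; "moment": the same for the moment, N m; "grip_width": finger opening in m.
Only numpy, scipy, OpenCV 4.12 (cv2) and the standard library are available. Lean on these libraries where they do the work, as an engineer would, in place of code of your own. Each camera call takes 0.05 s, during which the arm holds its last target. There are 200 camera calls.

## Working session

There is one attempt and no reset: what is moved stays moved. The work goes in short steps, Python scripts to look and compute and a tool call to move; the robot and the scene stay as the last step left them, time stands still between calls to the robot, and variables do not carry over. Pictures are saved under pics/ and viewed, about 12 in all and at most 16, crops included, and the job is handed in when it is done.

Besides the shell and the picture viewer there is one more tool, called as name(argument=value, ...) on one line, values as JSON. arm_command: Moves the arm, as the interface text tells. Its arguments: {"type":"object","properties":{"gripper":{"type":"array","items":{"type":"number"}},"slide":{"type":"array","items":{"type":"array","items":{"type":"number"}}},"turn":{"type":"array","items":{"type":"array","items":{"type":"number"}}},"force":{"type":"number"}},"required":["gripper","slide","turn"]}

```bash
mkdir -p pics; ls; cat > h.py <<'E'
import numpy as np,cv2
from workcell import bot,vision,job_done
def grab(n,f=None):
    m=vision.camera_model(n); im=vision.grab_frame(n)
    if f: cv2.imwrite('pics/'+f,im)
    return im,m
def ray(m,u,v,z):
    K=np.array(m['mtx']);T=np.array(m['T'])
    d=T[:3,:3]@np.linalg.solve(K,[u,v,1]);o=T[:3,3]
    return o+d*(z-o[2])/d[2]
def proj(m,p):
    K=np.array(m['mtx']);T=np.array(m['T'])
    c=T[:3,:3].T@(np.array(p)-T[:3,3]);q=K@c;return q[:2]/q[2]
E
python3 - <<'E'
from h import *
s=bot.observe();print(s)
for n in['scene','side','wrist']:
    im,m=grab(n,n+'1.png');print(n,np.round(m['mtx'],1).tolist(),np.round(m['T'],3).tolist())
E
```

```text
pics
{'clock': 0.0, 'qpos': array([-1.38921165,  0.52202495, -0.03631874,  1.59995763,  0.02118746,
        1.02110617, -0.11280721]), 'qd': array([-0.00012956,  0.00118593,  0.00070802,  0.00062262, -0.00084989,
       -0.00231284, -0.00057493]), 'joint_efforts': array([ 1.10249421e-04, -9.27113986e+01,  1.97979659e+00, -3.69957519e+01,
        1.77861104e-02,  7.99592526e-03,  3.27701173e-05]), 'position': array([0.15566474, 0.60497768, 0.23073705]), 'tool_rot': array([-3.14048339e+00,  7.20560894e-05,  2.88977585e+00]), 'force': array([-1.05433944, -0.12977078,  0.01731771]), 'moment': array([ 0.00313498, -0.01058857,  0.02636935]), 'grip_width': 0.08557295735306868}
scene [[564.1, 0.0, 323.1], [0.0, 564.1, 233.2], [0.0, 0.0, 1.0]] [[0.063, 0.734, -0.676, 1.279], [0.998, -0.042, 0.047, -0.062], [0.006, -0.678, -0.735, 0.868], [0.0, 0.0, 0.0, 1.0]]
side [[576.7, 0.0, 321.1], [0.0, 576.7, 250.3], [0.0, 0.0, 1.0]] [[0.804, -0.268, 0.53, 0.026], [-0.594, -0.4, 0.698, -0.644], [0.025, -0.876, -0.481, 0.516], [0.0, 0.0, 0.0, 1.0]]
wrist [[350.8, 0.0, 322.8], [0.0, 350.8, 241.0], [0.0, 0.0, 1.0]] [[0.249, 0.93, 0.271, 0.087], [0.969, -0.238, -0.07, 0.622], [-0.0, 0.28, -0.96, 0.373], [0.0, 0.0, 0.0, 1.0]]
```

View pics/scene1.png

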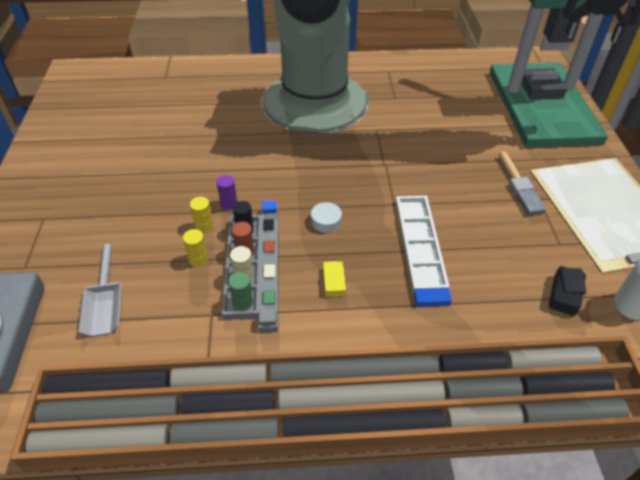

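View pics/side1.png

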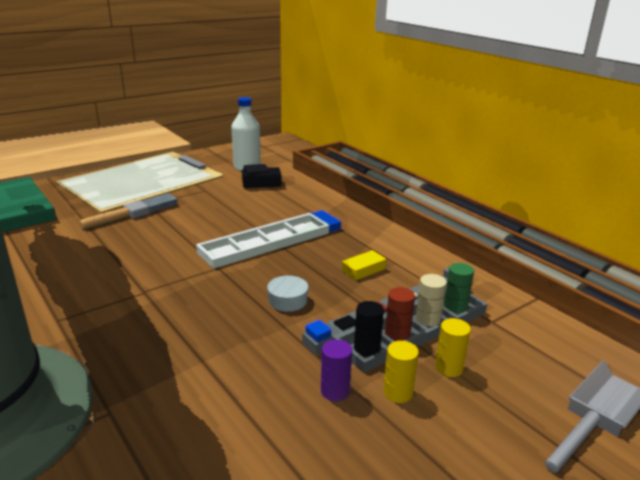

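```bash
python3 - <<'E'
import cv2
a=cv2.imread('pics/scene1.png')[170:335,170:300];b=cv2.imread('pics/scene1.png')[185:310,380:465]
cv2.imwrite('pics/c1.png',cv2.resize(a[:150+15],None,fx=3.6,fy=3.6,interpolation=2))
cv2.imwrite('pics/c2.png',cv2.resize(b,None,fx=4,fy=4,interpolation=2))
E
```

```text
(no output)
```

View pics/c1.png

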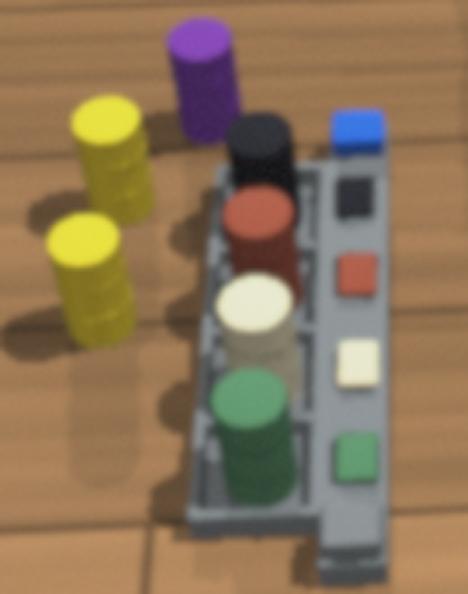

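View pics/c2.png

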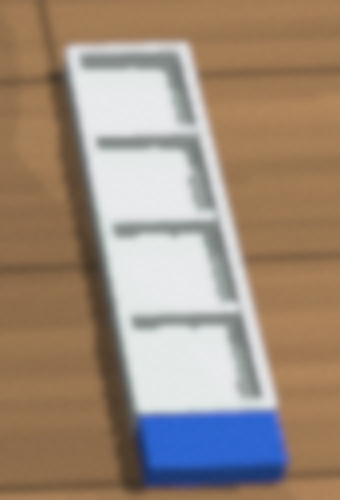

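```bash
python3 - <<'E'
from h import *
m=vision.camera_model('scene')
for n,u,v,z in [('shale',261,133,.075),('sand',258,212,.075),('lime',255,303,.075),('green',249,397,.075),('tagS',355,197,.024),('tagR',357,274,.024),('tagL',358,362,.024),('tagG',356,457,.024),('purple',201,40,.07),('y1',107,120,.07),('y2',84,240,.07)]:
    print(n,ray(m,u/3.6+170,v/3.6+170,z).round(4))
P=[ray(m,u/4+380,v/4+185,.018) for u,v in [(68,46),(188,43),(275,411),(137,414)]]
P=np.array(P);print(P.round(4))
c=P.mean(0);x=(P[2]+P[3]-P[0]-P[1]);L=np.linalg.norm(x)/2;x/=np.linalg.norm(x);print('tray',c,L,np.degrees(np.arctan2(x[1],x[0])))
for d in(.0915,.0305,-.0305,-.0915):print(d,(c+d*x).round(4))
E
```

```text
shale [ 0.4699 -0.1672  0.075 ]
sand [ 0.5299 -0.1668  0.075 ]
lime [ 0.594  -0.1662  0.075 ]
green [ 0.6549 -0.1669  0.075 ]
tagS [ 0.4731 -0.1185  0.024 ]
tagR [ 0.532  -0.1173  0.024 ]
tagL [ 0.5946 -0.1167  0.024 ]
tagG [ 0.6569 -0.1176  0.024 ]
purple [ 0.3854 -0.2053  0.07  ]
y1 [ 0.4495 -0.2543  0.07  ]
y2 [ 0.5403 -0.2588  0.07  ]
[[0.3983 0.1605 0.018 ]
 [0.3997 0.2264 0.018 ]
 [0.6509 0.2202 0.018 ]
 [0.6489 0.1549 0.018 ]]
tray [0.52443722 0.19048067 0.018     ] 0.25097705622335903 -1.3500351633227992
0.0915 [0.6159 0.1883 0.018 ]
0.0305 [0.5549 0.1898 0.018 ]
-0.0305 [0.4939 0.1912 0.018 ]
-0.0915 [0.433  0.1926 0.018 ]
```

arm_command(gripper=[6, 6, 6, 6, 6], slide=[[-60, -47, 0], [-60, -47, 0], [-60, -47, 0], [-60, -47, 0], [-60, -47, 0]], turn=[[0, 0, -14.4], [0, 0, -14.4], [0, 0, -14.4], [0, 0, -14.4], [0, 0, -14.4]], force=40)

```text
clock: 0.78
position: [0.3469, 0.3556, 0.2314]
tool_rot: [3.141, 0.0, 3.141]
force: [1.0, -1.0, 0.4]
grip_width: 0.0601
```

```bash
cat >> h.py <<'E'
from scipy.spatial.transform import Rotation as Ro
def go(p,yaw=180):
    "slide (cm) and turn (deg) from here to world p, tool down at yaw"
    s=bot.observe();R=Ro.from_euler('xyz',s['tool_rot']);G=Ro.from_euler('xyz',[180,0,yaw],degrees=True)
    print('slide',(R.inv().apply(np.array(p)-s['position'])*100).round(2),'turn',np.degrees((R.inv()*G).as_rotvec()).round(1))
def st():
    s=bot.observe();print(round(s['clock'],2),s['position'].round(4),np.degrees(s['tool_rot']).round(2),'F',s['force'].round(1),'w',round(s['grip_width'],4),'q',s['qpos'].round(2))
E
python3 -c "
from h import *
st();go([.655,-.167,.17])"
```

```text
0.78 [0.3469 0.3556 0.2314] [1.7999e+02 1.0000e-02 1.7997e+02] F [ 1.  -1.   0.4] w 0.0601 q [-0.89  0.32 -0.04  1.93  0.01  0.89  0.64]
slide [-30.83 -52.24   6.13] turn [ 0.  0. -0.]
```

arm_command(gripper=[6, 6, 6, 6, 6], slide=[[-25.5, -52.2, 0], [-25.5, -52.2, 0], [-25.5, -52.2, 0], [-25.5, -52.2, 0], [-25.5, -52.2, 0]], turn=[[0, 0, 0], [0, 0, 0], [0, 0, 0], [0, 0, 0], [0, 0, 0]])

```text
clock: 1.4
position: [0.4836, 0.0746, 0.2314]
tool_rot: [3.141, 0.0, 3.141]
force: [0.1, 1.2, 0.1]
grip_width: 0.0603
```

arm_command(gripper=[6, 6, 6, 6, 6], slide=[[-11.9, -24, 0], [-11.9, -24, 0], [-11.9, -24, 0], [-11.9, -24, 0], [-11.9, -24, 0]], turn=[[0, 0, 0], [0, 0, 0], [0, 0, 0], [0, 0, 0], [0, 0, 0]])

```text
clock: 2.02
position: [0.6021, -0.1677, 0.2307]
tool_rot: [-3.14, -0.001, 3.137]
force: [0.3, -0.0, -0.6]
grip_width: 0.0602
```

```bash
python3 -c "
from h import *
st();im,m=grab('wrist','w2.png')
for p in [(.4699,-.1672,.075),(.53,-.1668,.075),(.594,-.1662,.075),(.655,-.167,.075)]: print(proj(m,p).round(1))"
```

```text
2.02 [ 0.6021 -0.1677  0.2307] [-1.7992e+02 -3.0000e-02  1.7974e+02] F [ 0.3 -0.  -0.6] w 0.0602 q [ 0.06  0.53  0.18  1.61 -0.1   1.01  1.83]
[323.7  55.9]
[324.4 137.5]
[325.3 214.5]
[324.5 279.9]
```

View pics/w2.png

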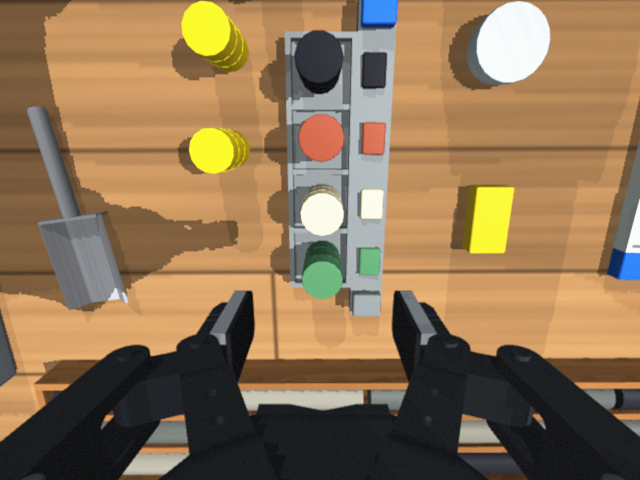

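arm_command(gripper=[6, 6, 6, 6, 6], slide=[[-5.3, -0.1, 5], [-5.3, -0.1, 10], [-5.3, -0.1, 14], [-5.3, -0.1, 18], [-5.3, -0.1, 19.5]], turn=[[0, 0, 0], [0, 0, 0], [0, 0, 0], [0, 0, 0], [0, 0, 0]])

```text
clock: 2.7
position: [0.6536, -0.163, 0.0342]
tool_rot: [3.14, -0.003, -3.141]
force: [-0.5, 0.1, 1.2]
grip_width: 0.0601
```

```bash
python3 -c "
from h import *
st();im,m=grab('wrist','w3.png')"
```

```text
2.7 [ 0.6536 -0.163   0.0342] [ 179.94   -0.18 -179.97] F [-0.5  0.1  1.2] w 0.0601 q [ 0.08  0.84  0.13  1.58 -0.14  0.73  1.84]
```

View pics/w3.png

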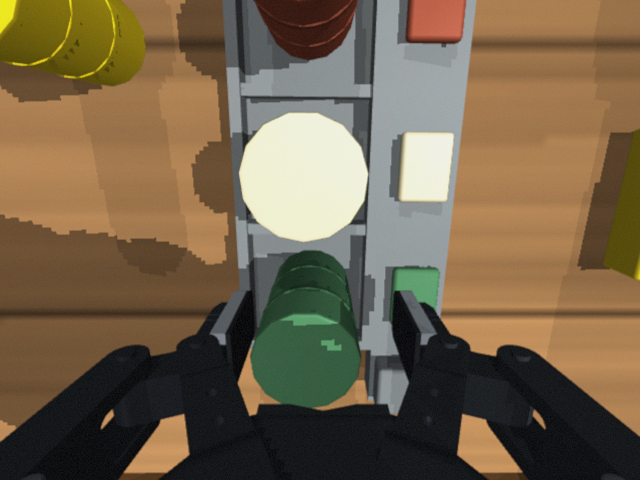

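```bash
python3 -c "
from h import *
st();m=vision.camera_model('wrist')
print(ray(m,306,359,.075),ray(m,304,177,.075));go([.655,-.1685,.036])"
```

```text
2.75 [ 0.6536 -0.1633  0.0336] [ 179.94   -0.19 -179.98] F [-1.9  1.9 -1.9] w 0.0601 q [ 0.08  0.84  0.13  1.58 -0.14  0.73  1.84]
[ 0.65298576 -0.16952071  0.075     ] [ 0.59305866 -0.16936041  0.075     ]
slide [-0.14 -0.52 -0.24] turn [ 0.1 -0.2  0. ]
```

arm_command(gripper=[6, 6, 3.5, 3.5, 3.5], slide=[[0, -0.6, -0.2], [0, -0.6, -0.2], [0, -0.6, -0.2], [0, -0.6, -0.2], [0, -0.6, -0.2]], turn=[[0, 0, 0], [0, 0, 0], [0, 0, 0], [0, 0, 0], [0, 0, 0]])

```text
clock: 3.38
position: [0.6555, -0.1706, 0.0394]
tool_rot: [-3.141, 0.001, 3.141]
force: [-1.2, 0.8, 8.9]
grip_width: 0.0372
```

```bash
python3 -c "
from h import *
st()"
```

```text
3.38 [ 0.6555 -0.1706  0.0394] [-1.7999e+02  8.0000e-02  1.7997e+02] F [-1.2  0.8  8.9] w 0.0372 q [ 0.09  0.84  0.13  1.58 -0.14  0.74  1.85]
```

arm_command(gripper=[3.5, 3.5], slide=[[0, 0, 0], [0, 0, 0]], turn=[[0, 0, 0], [0, 0, 0]])

```text
clock: 3.62
position: [0.6554, -0.1706, 0.0394]
tool_rot: [-3.141, 0.001, 3.141]
force: [-0.7, 0.5, 8.9]
grip_width: 0.0367
```

arm_command(gripper=[3.5, 3.5, 3.5, 3.5, 3.5], slide=[[0, 0, -1], [0, 0, -5], [0, 0, -10], [0, 0, -12], [0, 0, -12]], turn=[[0, 0, 0], [0, 0, 0], [0, 0, 0], [0, 0, 0], [0, 0, 0]])

```text
clock: 4.25
position: [0.6554, -0.1706, 0.1596]
tool_rot: [-3.141, 0.002, 3.141]
force: [0.2, 0.4, -2.8]
grip_width: 0.0368
```

```bash
python3 -c "
from h import *
st();go([.616,.188,.155])"
```

```text
4.25 [ 0.6554 -0.1706  0.1596] [-1.7999e+02  1.2000e-01  1.7998e+02] F [ 0.2  0.4 -2.8] w 0.0368 q [ 0.07  0.69  0.16  1.52 -0.12  0.94  1.84]
slide [ 3.95 35.86  0.44] turn [-0.   0.1 -0. ]
```

arm_command(gripper=[3.5, 3.5, 3.5, 3.5, 3.5], slide=[[0.5, 4, 0], [1, 10, 0], [2, 16, 0], [3, 22, 0], [3.5, 28, 0]], turn=[[0, 0, 0], [0, 0, 0], [0, 0, 0], [0, 0, 0], [0, 0, 0]])

```text
clock: 4.88
position: [0.6185, 0.1112, 0.1566]
tool_rot: [-3.141, -0.002, 3.141]
force: [-0.2, 0.5, -1.9]
grip_width: 0.0373
```

arm_command(gripper=[3.5, 3.5, 3.5, 3.5], slide=[[0.2, 5, 0], [0.4, 7.9, 0], [0.4, 7.9, 0], [0.4, 7.9, 0]], turn=[[0, 0, 0], [0, 0, 0], [0, 0, 0], [0, 0, 0]])

```text
clock: 5.38
position: [0.6156, 0.1874, 0.1571]
tool_rot: [-3.14, -0.002, 3.141]
force: [-0.3, -0.4, -2.3]
grip_width: 0.0371
```

```bash
python3 -c "
from h import *
st();go([.616,.188,.041],178.65);im,m=grab('wrist','w4.png')
for d in(.0915,.0305,-.0305,-.0915):
  p=np.array([.5244,.1905,.005])+d*np.array([.9997,-.0236,0]);print(proj(m,p).round(1))"
```

```text
5.38 [0.6156 0.1874 0.1571] [-1.7993e+02 -9.0000e-02  1.7994e+02] F [-0.3 -0.4 -2.3] w 0.0371 q [-0.49  0.64  0.16  1.62 -0.12  0.89  1.28]
slide [-0.06  0.07 11.61] turn [-0.1 -0.1  1.3]
[324.7 225.2]
[326.5 152.4]
[328.6  70.4]
[331.  -22.7]
```

View pics/w4.png

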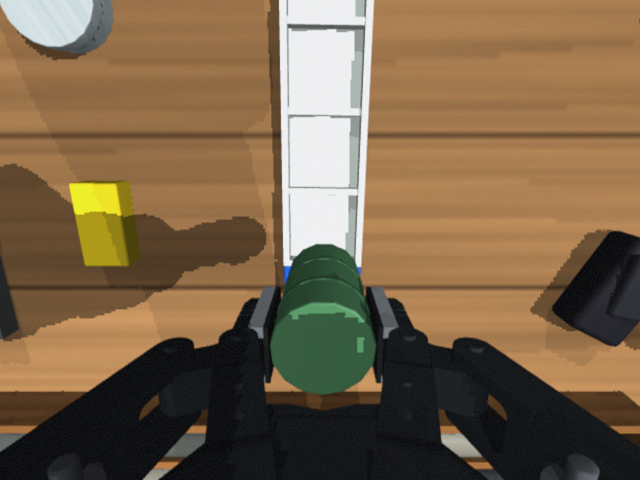

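arm_command(gripper=[3.5, 3.5, 3.5, 3.5, 3.5], slide=[[0, 0, 4], [0, 0, 8], [0, 0, 10.7], [0, 0, 11.3], [0, 0, 11.5]], turn=[[0, 0, 0], [0, 0, 0], [0, 0, 0], [0, 0, 0], [0, 0, 0]])

```text
clock: 6.05
position: [0.6164, 0.1878, 0.0437]
tool_rot: [-3.141, 0.0, 3.14]
force: [-0.2, 1.0, -0.7]
grip_width: 0.0369
```

arm_command(gripper=[3.5, 3.5], slide=[[0, 0, 0.2], [0, 0, 0.2]], turn=[[0, 0, 0], [0, 0, 0]])

```text
clock: 6.3
position: [0.6164, 0.1885, 0.042]
tool_rot: [3.141, 0.001, 3.141]
force: [-1.0, 0.3, -2.6]
grip_width: 0.0371
```

arm_command(gripper=[3.5, 3.5, 3.5], slide=[[0, 0, 0.15], [0, 0, 0.25], [0, 0, 0.25]], turn=[[0, 0, 0], [0, 0, 0], [0, 0, 0]])

```text
clock: 6.68
position: [0.6163, 0.1885, 0.0394]
tool_rot: [3.141, 0.001, 3.141]
force: [-3.0, 0.2, 8.1]
grip_width: 0.0366
```

arm_command(gripper=[4.2, 5, 6, 6, 6], slide=[[0, 0, 0], [0, 0, 0], [0, 0, 0], [0, 0, -3], [0, 0, -8]], turn=[[0, 0, 0], [0, 0, 0], [0, 0, 0], [0, 0, 0], [0, 0, 0]])

```text
clock: 7.3
position: [0.6151, 0.1881, 0.1183]
tool_rot: [-3.14, -0.003, 3.141]
force: [1.6, 0.4, 0.6]
grip_width: 0.0603
```

arm_command(gripper=[6, 6, 6, 6, 6], slide=[[1, -4, -4], [2, -10, -4], [2, -16, -4], [2, -22, -4], [2, -28, -4]], turn=[[0, 0, 0], [0, 0, 0], [0, 0, 0], [0, 0, 0], [0, 0, 0]])

```text
clock: 7.92
position: [0.5957, -0.0934, 0.159]
tool_rot: [3.142, 0.0, 3.141]
force: [0.9, 0.2, 0.9]
grip_width: 0.0599
```

```bash
python3 -c "
from h import *
st();go([.5935,-.1695,.11]);grab('scene','s5.png')"
```

```text
7.92 [ 0.5957 -0.0934  0.159 ] [1.8000e+02 2.0000e-02 1.7998e+02] F [0.9 0.2 0.9] w 0.0599 q [-0.05  0.58  0.16  1.73 -0.12  0.84  1.73]
slide [ 0.22 -7.61  4.9 ] turn [ 0.  0. -0.]
```

View pics/s5.png

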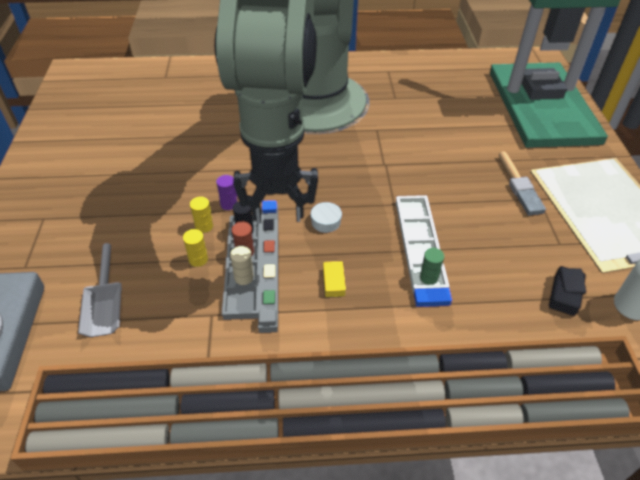

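Green stands upright in the tray's blue-end compartment (432,266); the other three remain in the rack. Limestone next.

arm_command(gripper=[6, 6, 6, 6, 6], slide=[[0.2, -4, 0], [0.2, -7.6, 0], [0.2, -7.6, 3], [0.2, -7.6, 4.5], [0.2, -7.6, 4.5]], turn=[[0, 0, 0], [0, 0, 0], [0, 0, 0], [0, 0, 0], [0, 0, 0]])

```text
clock: 8.6
position: [0.5934, -0.1667, 0.1129]
tool_rot: [3.141, -0.002, -3.141]
force: [0.3, 1.0, 0.0]
grip_width: 0.0599
```

```bash
python3 -c "
from h import *
st();go([.5935,-.1695,.039])"
```

```text
8.6 [ 0.5934 -0.1667  0.1129] [ 1.7997e+02 -1.1000e-01 -1.7998e+02] F [0.3 1.  0. ] w 0.0599 q [ 0.08  0.66  0.15  1.72 -0.13  0.77  1.86]
slide [-0.02 -0.28  7.39] turn [ 0.  -0.1  0. ]
```

arm_command(gripper=[6, 6, 6, 6, 6], slide=[[0, -0.2, 2.5], [0, -0.2, 5], [0, -0.2, 7], [0, -0.2, 7.4], [0, -0.2, 7.4]], turn=[[0, 0, 0], [0, 0, 0], [0, 0, 0], [0, 0, 0], [0, 0, 0]])

```text
clock: 9.22
position: [0.5941, -0.1696, 0.0403]
tool_rot: [-3.141, 0.0, 3.141]
force: [0.5, -0.1, 0.5]
grip_width: 0.0598
```

arm_command(gripper=[4.5, 3.5, 3.5, 3.5, 3.5], slide=[[0, 0, 0], [0, 0, 0], [0, 0, 0], [0, 0, 0], [0, 0, 0]], turn=[[0, 0, 0], [0, 0, 0], [0, 0, 0], [0, 0, 0], [0, 0, 0]])

```text
clock: 9.85
position: [0.5944, -0.1697, 0.0407]
tool_rot: [-3.141, 0.001, 3.141]
force: [-0.1, 0.1, 5.0]
grip_width: 0.0367
```

arm_command(gripper=[3.5, 3.5, 3.5, 3.5, 3.5], slide=[[0, 0, -1], [0, 0, -5], [0, 0, -10], [0, 0, -12], [0, 0, -12]], turn=[[0, 0, 0], [0, 0, 0], [0, 0, 0], [0, 0, 0], [0, 0, 0]])

```text
clock: 10.48
position: [0.5946, -0.1698, 0.1618]
tool_rot: [-3.141, 0.003, 3.141]
force: [0.2, 0.9, -2.2]
grip_width: 0.0373
```

```bash
python3 -c "
from h import *
st();go([.555,.1895,.155])"
```

```text
10.47 [ 0.5946 -0.1698  0.1618] [-179.97    0.18  179.97] F [ 0.2  0.9 -2.2] w 0.0373 q [ 0.07  0.59  0.17  1.69 -0.12  0.86  1.86]
slide [ 3.98 35.92  0.65] turn [-0.   0.2 -0. ]
```

arm_command(gripper=[3.5, 3.5, 3.5, 3.5, 3.5], slide=[[0.5, 4, 0], [1, 10, 0], [2, 16, 0], [3, 22, 0], [3.5, 28, 0]], turn=[[0, 0, 0], [0, 0, 0], [0, 0, 0], [0, 0, 0], [0, 0, 0]])

```text
clock: 11.1
position: [0.5578, 0.1121, 0.159]
tool_rot: [-3.141, -0.001, 3.141]
force: [1.2, 0.3, -1.8]
grip_width: 0.0374
```

arm_command(gripper=[3.5, 3.5, 3.5, 3.5], slide=[[0.2, 5, 0], [0.5, 7.9, 0], [0.5, 7.9, 0], [0.5, 7.9, 0]], turn=[[0, 0, 0], [0, 0, 0], [0, 0, 0], [0, 0, 0]])

```text
clock: 11.6
position: [0.5538, 0.1885, 0.1591]
tool_rot: [-3.141, -0.001, 3.141]
force: [0.5, -1.1, -2.2]
grip_width: 0.0372
```

```bash
python3 -c "
from h import *
st();go([.555,.1895,.0407])"
```

```text
11.6 [0.5538 0.1885 0.1591] [-1.7994e+02 -6.0000e-02  1.7994e+02] F [ 0.5 -1.1 -2.2] w 0.0372 q [-0.54  0.55  0.15  1.78 -0.11  0.82  1.24]
slide [-0.13  0.11 11.84] turn [-0.1 -0.1 -0.1]
```

arm_command(gripper=[3.5, 3.5, 3.5, 3.5, 3.5], slide=[[-0.1, 0.1, 4], [-0.1, 0.1, 8], [-0.1, 0.1, 10.7], [-0.1, 0.1, 11.3], [-0.1, 0.1, 11.6]], turn=[[0, 0, 0], [0, 0, 0], [0, 0, 0], [0, 0, 0], [0, 0, 0]])

```text
clock: 12.22
position: [0.5555, 0.1898, 0.0442]
tool_rot: [-3.142, 0.0, 3.14]
force: [-1.1, -1.0, -1.7]
grip_width: 0.0371
```

arm_command(gripper=[3.5, 3.5], slide=[[0, 0, 0.15], [0, 0, 0.15]], turn=[[0, 0, 0], [0, 0, 0]])

```text
clock: 12.48
position: [0.5554, 0.1906, 0.043]
tool_rot: [3.141, 0.001, 3.141]
force: [-0.8, 0.1, -1.0]
grip_width: 0.037
```

arm_command(gripper=[3.5, 3.5, 3.5], slide=[[0, 0, 0.1], [0, 0, 0.2], [0, 0, 0.2]], turn=[[0, 0, 0], [0, 0, 0], [0, 0, 0]])

```text
clock: 12.85
position: [0.5553, 0.1906, 0.0407]
tool_rot: [3.141, 0.001, 3.141]
force: [-1.0, -1.4, 5.5]
grip_width: 0.0372
```

arm_command(gripper=[4.2, 5, 6, 6, 6], slide=[[0, 0, 0], [0, 0, 0], [0, 0, 0], [0, 0, -3], [0, 0, -8]], turn=[[0, 0, 0], [0, 0, 0], [0, 0, 0], [0, 0, 0], [0, 0, 0]])

```text
clock: 13.48
position: [0.5541, 0.1901, 0.12]
tool_rot: [-3.14, -0.003, 3.141]
force: [0.5, 0.3, 1.0]
grip_width: 0.0598
```

arm_command(gripper=[6, 6, 6, 6, 6], slide=[[1, -4, -4], [2, -10, -4], [2, -16, -4], [2, -22, -4], [2, -28, -4]], turn=[[0, 0, 0], [0, 0, 0], [0, 0, 0], [0, 0, 0], [0, 0, 0]])

```text
clock: 14.1
position: [0.5347, -0.0914, 0.1605]
tool_rot: [3.142, 0.0, 3.141]
force: [0.5, 0.3, 0.3]
grip_width: 0.0599
```

```bash
python3 -c "
from h import *
st();go([.531,-.1695,.13])"
```

```text
14.1 [ 0.5347 -0.0914  0.1605] [1.8000e+02 3.0000e-02 1.7998e+02] F [0.5 0.3 0.3] w 0.0599 q [-0.07  0.49  0.17  1.89 -0.12  0.77  1.74]
slide [ 0.37 -7.81  3.05] turn [ 0.  0. -0.]
```

arm_command(gripper=[6, 6, 6, 6, 6], slide=[[0.2, -4, 0], [0.4, -7.8, 0], [0.4, -7.8, 2], [0.4, -7.8, 3], [0.4, -7.8, 3]], turn=[[0, 0, 0], [0, 0, 0], [0, 0, 0], [0, 0, 0], [0, 0, 0]])

```text
clock: 14.72
position: [0.5306, -0.1669, 0.1298]
tool_rot: [3.141, -0.001, -3.141]
force: [-0.1, 0.2, -0.7]
grip_width: 0.0596
```

```bash
python3 -c "
from h import *
im,m=grab('wrist','w6.png')
st();go([.531,-.1695,.040])
print([proj(m,(x,-.1695,.075)).round(1) for x in (.470,.531)])"
```

```text
14.78 [ 0.5309 -0.167   0.1304] [ 1.7999e+02 -2.0000e-02 -1.7998e+02] F [-0.3 -0.2  0.3] w 0.0598 q [ 0.08  0.55  0.16  1.88 -0.13  0.72  1.89]
slide [-0.01 -0.25  9.04] turn [ 0. -0.  0.]
[array([319.2, 158.8]), array([319.4, 263.6])]
```

View pics/w6.png

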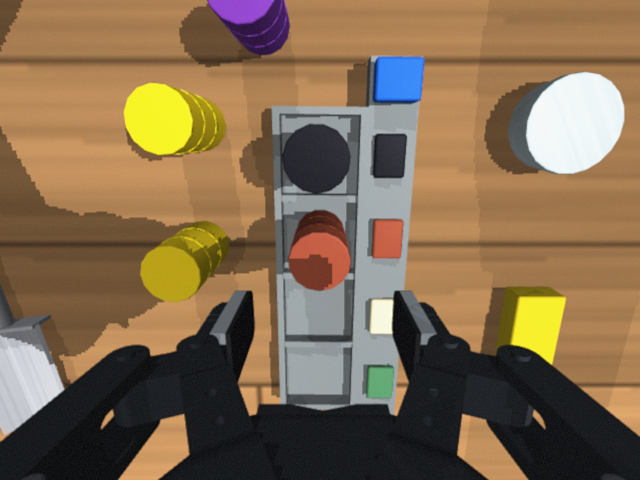

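Red top is at (319,261), black at (317,159), both on the predictions. Purple and yellow are well clear.

arm_command(gripper=[6, 6, 6, 6, 6], slide=[[0, -0.2, 4], [0, -0.2, 7], [0, -0.2, 8.6], [0, -0.2, 9], [0, -0.2, 9]], turn=[[0, 0, 0], [0, 0, 0], [0, 0, 0], [0, 0, 0], [0, 0, 0]])

```text
clock: 15.4
position: [0.5313, -0.1696, 0.0411]
tool_rot: [-3.141, 0.001, 3.141]
force: [0.1, -0.0, 0.5]
grip_width: 0.0602
```

arm_command(gripper=[4.5, 3.5, 3.5, 3.5, 3.5], slide=[[0, 0, 0], [0, 0, 0], [0, 0, 0], [0, 0, 0], [0, 0, 0]], turn=[[0, 0, 0], [0, 0, 0], [0, 0, 0], [0, 0, 0], [0, 0, 0]])

```text
clock: 16.02
position: [0.5314, -0.1696, 0.0412]
tool_rot: [-3.141, 0.001, 3.141]
force: [-1.2, 0.7, 7.7]
grip_width: 0.0372
```

arm_command(gripper=[3.5, 3.5, 3.5, 3.5, 3.5], slide=[[0, 0, -1], [0, 0, -5], [0, 0, -10], [0, 0, -12], [0, 0, -12]], turn=[[0, 0, 0], [0, 0, 0], [0, 0, 0], [0, 0, 0], [0, 0, 0]])

```text
clock: 16.65
position: [0.5316, -0.1697, 0.1622]
tool_rot: [-3.141, 0.003, 3.141]
force: [0.2, -1.0, -2.1]
grip_width: 0.0371
```

```bash
python3 -c "
from h import *
st();go([.494,.191,.16])"
```

```text
16.65 [ 0.5316 -0.1697  0.1622] [-179.97    0.18  179.97] F [ 0.2 -1.  -2.1] w 0.0371 q [ 0.07  0.51  0.18  1.86 -0.12  0.79  1.89]
slide [ 3.78 36.07  0.19] turn [-0.   0.2 -0. ]
```

arm_command(gripper=[3.5, 3.5, 3.5, 3.5, 3.5], slide=[[0.5, 4, 0], [1, 10, 0], [2, 16, 0], [3, 22, 0], [3.5, 28, 0]], turn=[[0, 0, 0], [0, 0, 0], [0, 0, 0], [0, 0, 0], [0, 0, 0]])

```text
clock: 17.27
position: [0.4948, 0.1121, 0.1596]
tool_rot: [-3.141, -0.001, 3.141]
force: [1.1, 0.1, -2.2]
grip_width: 0.0369
```

arm_command(gripper=[3.5, 3.5, 3.5, 3.5], slide=[[0.2, 5, 0], [0.3, 8.0, 0], [0.3, 8.0, 0], [0.3, 8.0, 0]], turn=[[0, 0, 0], [0, 0, 0], [0, 0, 0], [0, 0, 0]])

```text
clock: 17.77
position: [0.4927, 0.1896, 0.1596]
tool_rot: [-3.141, -0.001, 3.141]
force: [0.1, 0.4, -2.3]
grip_width: 0.0367
```

```bash
python3 -c "
from h import *
st();go([.494,.191,.0412])"
```

```text
17.77 [0.4927 0.1896 0.1596] [-1.7995e+02 -6.0000e-02  1.7995e+02] F [ 0.1  0.4 -2.3] w 0.0367 q [-0.59  0.47  0.15  1.93 -0.1   0.75  1.18]
slide [-0.14  0.15 11.84] turn [-0.1 -0.1 -0.1]
```

arm_command(gripper=[3.5, 3.5, 3.5, 3.5, 3.5], slide=[[-0.1, 0.1, 4], [-0.1, 0.1, 8], [-0.1, 0.1, 10.7], [-0.1, 0.1, 11.4], [-0.1, 0.1, 11.7]], turn=[[0, 0, 0], [0, 0, 0], [0, 0, 0], [0, 0, 0], [0, 0, 0]])

```text
clock: 18.4
position: [0.4944, 0.1909, 0.0436]
tool_rot: [-3.141, 0.0, 3.14]
force: [-0.7, 0.3, -2.1]
grip_width: 0.0368
```

arm_command(gripper=[3.5, 3.5], slide=[[0, 0, 0.1], [0, 0, 0.1]], turn=[[0, 0, 0], [0, 0, 0]])

```text
clock: 18.65
position: [0.4944, 0.1916, 0.043]
tool_rot: [3.141, 0.001, 3.141]
force: [-0.9, -0.2, -1.2]
grip_width: 0.0369
```

arm_command(gripper=[3.5, 3.5, 3.5], slide=[[0, 0, 0.1], [0, 0, 0.2], [0, 0, 0.2]], turn=[[0, 0, 0], [0, 0, 0], [0, 0, 0]])

```text
clock: 19.02
position: [0.4944, 0.1917, 0.0412]
tool_rot: [3.141, 0.001, 3.141]
force: [-3.8, -0.5, 16.7]
grip_width: 0.0369
```

arm_command(gripper=[4.2, 5, 6, 6, 6], slide=[[0, 0, 0], [0, 0, 0], [0, 0, 0], [0, 0, -3], [0, 0, -8]], turn=[[0, 0, 0], [0, 0, 0], [0, 0, 0], [0, 0, 0], [0, 0, 0]])

```text
clock: 19.65
position: [0.4932, 0.1911, 0.1201]
tool_rot: [-3.14, -0.003, 3.141]
force: [0.5, 0.5, 0.8]
grip_width: 0.0603
```

arm_command(gripper=[6, 6, 6, 6, 6], slide=[[1, -4, -4], [2, -10, -4], [2, -16, -4], [2, -22, -4], [2, -28, -4]], turn=[[0, 0, 0], [0, 0, 0], [0, 0, 0], [0, 0, 0], [0, 0, 0]])

```text
clock: 20.27
position: [0.4737, -0.0903, 0.1605]
tool_rot: [-3.142, 0.0, 3.141]
force: [1.2, 1.0, 0.6]
grip_width: 0.0599
```

```bash
python3 -c "
from h import *
st();go([.470,-.1705,.13])"
```

```text
20.27 [ 0.4737 -0.0903  0.1605] [-1.8000e+02  3.0000e-02  1.7999e+02] F [1.2 1.  0.6] w 0.0599 q [-0.08  0.41  0.18  2.04 -0.11  0.7   1.75]
slide [ 0.37 -8.02  3.05] turn [-0.  0. -0.]
```

arm_command(gripper=[6, 6, 6, 6, 6], slide=[[0.2, -4, 0], [0.4, -8, 0], [0.4, -8, 2], [0.4, -8, 3], [0.4, -8, 3]], turn=[[0, 0, 0], [0, 0, 0], [0, 0, 0], [0, 0, 0], [0, 0, 0]])

```text
clock: 20.9
position: [0.4696, -0.168, 0.1298]
tool_rot: [3.141, -0.001, -3.141]
force: [0.2, 0.3, 0.7]
grip_width: 0.0603
```

```bash
python3 -c "
from h import *
st();go([.470,-.1705,.040])"
```

```text
20.9 [ 0.4696 -0.168   0.1298] [ 1.7998e+02 -7.0000e-02 -1.7999e+02] F [0.2 0.3 0.7] w 0.0603 q [ 0.09  0.48  0.18  2.03 -0.14  0.65  1.93]
slide [-0.05 -0.26  8.98] turn [ 0.  -0.1  0. ]
```

arm_command(gripper=[6, 6, 6, 6, 6], slide=[[0, -0.2, 4], [0, -0.2, 7], [0, -0.2, 8.6], [0, -0.2, 9], [0, -0.2, 9]], turn=[[0, 0, 0], [0, 0, 0], [0, 0, 0], [0, 0, 0], [0, 0, 0]])

```text
clock: 21.52
position: [0.4703, -0.1705, 0.041]
tool_rot: [-3.141, 0.001, 3.141]
force: [0.5, -0.4, 0.7]
grip_width: 0.06
```

arm_command(gripper=[4.5, 3.5, 3.5, 3.5, 3.5], slide=[[0, 0, 0], [0, 0, 0], [0, 0, 0], [0, 0, 0], [0, 0, 0]], turn=[[0, 0, 0], [0, 0, 0], [0, 0, 0], [0, 0, 0], [0, 0, 0]])

```text
clock: 22.15
position: [0.4703, -0.1707, 0.0412]
tool_rot: [-3.141, 0.001, 3.141]
force: [-0.7, 0.5, 9.7]
grip_width: 0.0372
```

arm_command(gripper=[3.5, 3.5, 3.5, 3.5, 3.5], slide=[[0, 0, -1], [0, 0, -5], [0, 0, -10], [0, 0, -12], [0, 0, -12]], turn=[[0, 0, 0], [0, 0, 0], [0, 0, 0], [0, 0, 0], [0, 0, 0]])

```text
clock: 22.78
position: [0.4705, -0.1706, 0.162]
tool_rot: [-3.141, 0.003, 3.141]
force: [1.5, -0.2, -2.6]
grip_width: 0.037
```

```bash
python3 -c "
from h import *
st();go([.433,.1925,.16])"
```

```text
22.77 [ 0.4705 -0.1706  0.162 ] [-179.97    0.18  179.98] F [ 1.5 -0.2 -2.6] w 0.037 q [ 0.08  0.43  0.2   2.   -0.13  0.72  1.92]
slide [ 3.77 36.31  0.18] turn [-0.   0.2 -0. ]
```

arm_command(gripper=[3.5, 3.5, 3.5, 3.5, 3.5], slide=[[0, 4, 0], [0.5, 10, 0], [1.5, 16, 0], [2.5, 22, 0], [3.5, 28, 0]], turn=[[0, 0, 0], [0, 0, 0], [0, 0, 0], [0, 0, 0], [0, 0, 0]])

```text
clock: 23.4
position: [0.4339, 0.1112, 0.1596]
tool_rot: [-3.141, -0.001, 3.141]
force: [1.1, 0.6, -2.6]
grip_width: 0.0371
```

arm_command(gripper=[3.5, 3.5, 3.5, 3.5], slide=[[0.2, 5, 0], [0.2, 8.3, 0], [0.2, 8.3, 0], [0.2, 8.3, 0]], turn=[[0, 0, 0], [0, 0, 0], [0, 0, 0], [0, 0, 0]])

```text
clock: 23.9
position: [0.4326, 0.1916, 0.1596]
tool_rot: [-3.141, -0.001, 3.141]
force: [-0.0, -0.1, -1.6]
grip_width: 0.0368
```

```bash
python3 -c "
from h import *
st();go([.433,.1925,.0412])"
```

```text
23.9 [0.4326 0.1916 0.1596] [-1.7994e+02 -7.0000e-02  1.7995e+02] F [-0.  -0.1 -1.6] w 0.0368 q [-0.66  0.39  0.15  2.06 -0.09  0.69  1.11]
slide [-0.05  0.1  11.84] turn [-0.1 -0.1 -0.1]
```

arm_command(gripper=[3.5, 3.5, 3.5, 3.5, 3.5], slide=[[0, 0.1, 4], [0, 0.1, 8], [0, 0.1, 10.7], [0, 0.1, 11.4], [0, 0.1, 11.7]], turn=[[0, 0, 0], [0, 0, 0], [0, 0, 0], [0, 0, 0], [0, 0, 0]])

```text
clock: 24.52
position: [0.4333, 0.1929, 0.0435]
tool_rot: [-3.141, 0.0, 3.14]
force: [0.4, -0.8, -2.9]
grip_width: 0.0369
```

arm_command(gripper=[3.5, 3.5], slide=[[0, 0, 0.1], [0, 0, 0.1]], turn=[[0, 0, 0], [0, 0, 0]])

```text
clock: 24.78
position: [0.4334, 0.1937, 0.043]
tool_rot: [3.141, 0.001, 3.141]
force: [-0.3, -0.5, -2.8]
grip_width: 0.0368
```

arm_command(gripper=[3.5, 3.5, 3.5], slide=[[0, 0, 0.1], [0, 0, 0.2], [0, 0, 0.2]], turn=[[0, 0, 0], [0, 0, 0], [0, 0, 0]])

```text
clock: 25.15
position: [0.4333, 0.1937, 0.0412]
tool_rot: [3.141, 0.001, 3.141]
force: [-3.8, -3.1, 21.3]
grip_width: 0.0373
```

arm_command(gripper=[4.2, 5, 6, 6, 6], slide=[[0, 0, -0.1], [0, 0, -0.1], [0, 0, -0.1], [0, 0, -3], [0, 0, -8]], turn=[[0, 0, 0], [0, 0, 0], [0, 0, 0], [0, 0, 0], [0, 0, 0]])

```text
clock: 25.78
position: [0.4322, 0.1931, 0.1202]
tool_rot: [-3.14, -0.003, 3.141]
force: [-0.0, 0.7, 0.7]
grip_width: 0.0598
```

arm_command(gripper=[6, 6, 6, 6, 6], slide=[[0, 0, -4], [0, -4, -6], [0, -9, -6], [0, -14, -6], [0, -14, -6]], turn=[[0, 0, 0], [0, 0, 0], [0, 0, 0], [0, 0, 0], [0, 0, 0]])

```text
clock: 26.4
position: [0.4328, 0.0502, 0.1805]
tool_rot: [-3.141, 0.0, 3.136]
force: [-0.7, 0.8, 0.1]
grip_width: 0.0602
```

```bash
python3 -c "
from h import *
st();a,_=grab('scene','s7.png');b,_=grab('side')
cv2.imwrite('pics/f.png',np.hstack([cv2.resize(a[170:330,350:490],None,fx=2.8,fy=2.8),cv2.resize(b[120:280,180:350],None,fx=2.3,fy=2.8)]))"
```

```text
26.4 [0.4328 0.0502 0.1805] [-1.7996e+02  1.0000e-02  1.7968e+02] F [-0.7  0.8  0.1] w 0.0602 q [-0.41  0.3   0.2   2.14 -0.09  0.71  1.41]
```

View pics/f.png

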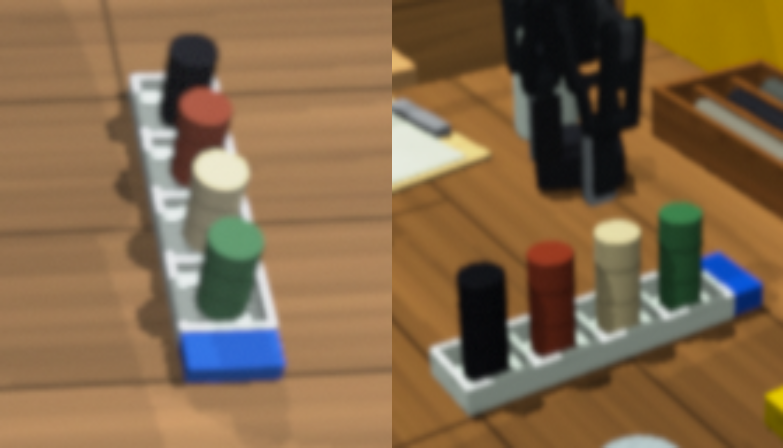

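All four stand upright, one to a compartment. From the blue end they run green, cream, red, black. The gripper is clear.

```bash
python3 -c "
from workcell import job_done
print(job_done())"
```

```text
the job is handed in; nothing more can be done
None
```

The four plugs are in the tray in reverse order, and the job was handed in at about 26.5 s of the 112 s allowed. Shale started nearest the rack's blue end and is now farthest from the tray's blue end. Sandstone and limestone follow, and greenstone is next to the tray's blue end.

- **Placing:** Each plug was lowered until the force reading showed it touching the compartment floor, at the same height it was gripped, and only then released. The highest force in the readings was about 21 N, when setting down the shale.
- **Final check:** The last scene and side pictures show all four upright, one to each compartment, with the gripper clear. No check failed or disagreed. The first camera estimate was about 2 mm off across the row, and I corrected it with the wrist camera before the first grip.

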